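# Open the stopped overhead mixer's sample box

## Robot

A 7-joint arm with a two-finger parallel gripper is mounted at the origin on the work surface. World frame = base frame: x ahead of the robot, y to its left, z up, the work surface at z = 0. Lengths are in mm, angles in rad, forces in N, time in s.
With the tool pointing down it reaches from about 400 to 875 mm from the base axis. Payload 4.4 kg.
Tool frame: the origin (TCP) lies midway between the tips of the shut fingers; the grasp point (between the pads) lies 19 mm behind it (ctrl.grip_point_offset is the distance from the TCP to the grasp point, in mm); z points along the fingers, y is the line along which they close (so a half turn about z gives the same grasp; the last joint's range is limited). The gripper opens to 85 mm and grips with 20 to 120 N. Pads are 22 mm wide; open, the fingers measure 114 mm over their backs; the gripper's body (76 mm by 85 mm) begins 54 mm behind the grasp point. The pads swing forward as they close: fully open they stand 13 mm farther back than shut.
Start: joints at [1.094, 0.628, 0.038, 1.517, -0.027, 0.996, -0.02], TCP at [259.601, -595.924, 231.313] pointing down, gripper open.
Joint ranges: [-3.06, 3.06], [-0.37, 2.12], [-1.25, 1.32], [0.18, 2.47], [-1.1, 4.24], [0.23, 1.98], [-2.94, 2.94]. Speed limits (rad/s): [2.57, 2.57, 3.14, 3.14, 3.14, 3.14, 3.14].

## Interface

Orientations are given as [roll, pitch, yaw] about the fixed x, y, z axes, in that order (R = Rz(yaw) Ry(pitch) Rx(roll)).
In Python, from cell import ctrl, cams, telemetry gives the robot as it stands (ctrl), with the cameras (cams) and the readings (telemetry).
- The arm moves only by the tool nudge_tcp, called after ">>>" as name([rows], argument=value, ...), one row to a line, values as JSON. Schema: {"type":"object","properties":{"ticks":{"type":"array","items":{"type":"array","prefixItems":[{"type":"array","items":{"type":"number"},"minItems":3,"maxItems":3},{"type":"array","items":{"type":"number"},"minItems":3,"maxItems":3},{"type":"number"}],"minItems":3,"maxItems":3},"minItems":1,"maxItems":12},"only":{"type":"string"},"quiet":{"type":"boolean"},"lines":{"type":"string"}},"required":["ticks"],"additionalProperties":false}. ticks is a list of rows, 1 to 12 of them, each written [[dx, dy, dz], [rx, ry, rz], opening]: dx, dy, dz in mm, then a rotation vector rx, ry, rz in rad, then the finger opening in mm; each row shifts and turns the commanded pose from where the row before left it, along the tool's axes as they then stand; what a row does not reach is not made up. A row lasts 1/10 s, in which the tool goes at most 50 mm and 0.15 rad, less where a joint would pass 70% of its speed; a pose out of reach is approached as far as the arm can. The fingers move at their own pace and stop on an object; the grip force is fixed at half the most. Time passes only in rows, so rows that do not move let the fingers close. The tool returns the time, the measured TCP pose, the force, the opening and the grip force at its end. only (a regular expression) keeps the lines of the reply that match it, lines (a string "A,B") keeps lines A to B, and quiet returns only ok. Input that does not fit is refused with a message, and nothing moves.
- telemetry.read_state(): the state, without advancing time (a new reading comes with each control period).
- cams.get_image(name): name is "side" or "top"; returns the picture (400x640x3 uint8, blue, green, red); there is no depth.
- cams.calibration(name): a dict with "fx", "fy", "cx", "cy" (pixels), "rvec" (rotation vector, rad) and "tvec" (3), from world to camera coordinates, as OpenCV has them. Camera axes: x right, y down, z forward; pixel columns grow to the right and rows downward; lengths in mm; the calibration is good to about 2 mm. A picture is of the moment at which its call begins. calibration takes no time and is no camera call.
- ctrl.finish_job(): hands the job in; it is judged then, once.
The state is a dict: "clock": time; "qpos": joint angles; "qd": joint speeds; "tau": joint torques, N m; "eef_pos": TCP position; "tool_rot": TCP orientation; "force": force on the tool from outside, world axes, zero at the start; "torque": the same for the moment, N m; "width": finger opening in mm; "gripper_force": force on a finger pad.
Only numpy, scipy, OpenCV 4.12 (cv2) and the standard library are available. Lean on these libraries where they do the work, as an engineer would, in place of code of your own. Each camera call takes 0.05 s, during which the arm holds its last target. There are 200 camera calls.

## Task

The overhead mixer has stopped with its sample box tipped over. With the hasp still fastened, first turn the box on its shaft until the lid faces straight up; then swing the hasp up off its staple, past level, and open the lid until it stands up by itself with the box still facing up, so the bottles can be taken out. Leave the flasks and the bottle around the mixer standing where they are.

Things in the scene. Friction and masses are not known exactly. Their poses are not given: they have to be found in the camera images.
- mixer: White bench-top overhead mixer, fixed. Base plate 200 x 450 mm, 20 high. Shaft along the mixer's y, 150 mm up, from a bearing pedestal (180 high, inner face y +135) to a motor housing (160 x 115, 210 high, inner face y -147). Origin on the bench under the middle of the shaft, z up. -x is its front, on the robot's side: the hasp side when the lid faces up.
- shaft_middle (a point): Point on the shaft axis in the middle of the sample box, 150 mm above the bench; axes as the mixer's. The steel box is 120 (x) x 210 (y) x 100 mm; facing up, its bottom lies 55 mm below this point and its shut lid's top 55.5 mm above it. Four bottles are strapped inside.
- sample_box (a joint): Angle of the box on the shaft, rad. 0 = lid faces straight up; positive = leaning to the mixer's +x, away from the robot (a positive turn about the mixer's y). Starts at 0.5 to 1.0, lid shut, hasp fastened. No end stops. It turns stiffly by hand (1.1 N m, about 13 N at the knob) and stays where it is left, also with the lid open.
- lid (a joint): Angle of the flat aluminium lid (128 x 216 x 10 mm, 150 g) on the box, rad: 0 shut, 1.75 at its stop. Its front (hasp) edge swings up and over towards the box's +x, a positive turn about y. The stiff hinge (0.18 N m) holds it wherever it is left. The fastened hasp really holds it shut, with about 0.03 rad of play.
- lid_hinge (a point): Middle of the lid's hinge line, along y, at the box's far upper edge: 63 mm to the box's +x and 45 mm above the shaft axis when the box faces up. The point turns with the lid; axes as the box's when the lid is shut.
- knob (a point): Centre of the black ball knob (36 mm diameter, on a thin stem) in the middle of the lid: 30 mm above the lid's top, 85.5 mm straight out from the shaft axis (lid shut); from the lid's hinge line 63 mm along the lid and 40.5 mm above it. z = out from the lid; y along the shaft. Held gently (about 10 N) it turns between the pads; held hard it does not, unless the tool leans along.
- hasp (a joint): Angle of the hasp on the lid, rad: 0 = strap hangs down over the staple (fastened, as at the start), 1.57 = straight out from the lid's front edge, 3.14 = straight up from it, 3.3 = stop; a positive turn about y. Its hinge (0.03 N m) holds it where it is left. Swung out, it stands up beyond the lid's edge as the lid opens: keep the gripper's body clear of it.
- hasp_hinge (a point): Middle of the hasp's pin, along y, at the middle of the lid's front edge: from lid_hinge with the lid shut, 133.5 mm to -x and 6 mm up. The point turns with the hasp; axes as the lid's at hasp 0.
- hasp_bar (a point): Middle of the finger bar (rolled rod, 10 mm thick, 44 mm long along y) at the hasp's foot: 26 mm out from and 51 mm below the pin at hasp 0; axes as hasp_hinge. The steel strap, 36 wide, 53 long, 4 thick, hangs 8 mm clear of the box's front; its 14 x 20 slot passes over a staple standing out 24 mm; a lip leads to the bar. Pinched gently (about 6 N) on its ends it turns between the pads.
- flask_a: Foil-capped glass conical flask, 82 mm wide at the base, 130 mm tall, in front of the mixer on its left (+y). Origin at the centre of its base. Leave alone.
- flask_b: Flask like flask_a, in front of the mixer on its right (-y). Leave alone.
- flask_c: Flask like flask_a, behind the mixer. Leave alone.
- media_bottle: Glass bottle with a screw cap, 72 mm diameter, 156 mm tall, beside the bearing pedestal. Origin at the centre of its base. Leave alone.

How it is judged (in metres and radians):
On the way, in this order (a step that is already met when the one before it is completed fails the run):
1. the box is turned until its lid faces up, within 0.17 rad, with the hasp still fastened (below 0.3 rad) (value of joint sample_box between -0.17 and 0.17 rad and value of joint hasp below 0.3 rad), for 0.3 s.
2. the hasp is swung up off its staple beyond 1.3 rad, the lid still down (below 0.3 rad) (value of joint hasp above 1.3 rad and value of joint lid below 0.3 rad), for 0.2 s.
At the end, for the whole second after the job is handed in: The sample box faces up within 0.17 rad (10 degrees), the hasp is off its staple (beyond 1.0 rad), the lid stands open beyond 1.2 rad (about 70 degrees), and box and lid are at rest (value of joint sample_box between -0.17 and 0.17 rad and value of joint hasp above 1 rad and value of joint lid above 1.2 rad and velocity of joint lid between -0.05 and 0.05 rad/s and velocity of joint sample_box between -0.05 and 0.05 rad/s); the robot touches nothing.
It fails at once if a flask or the media bottle is tipped more than 0.35 rad or pushed more than 40 mm (angle between any of flask_a, flask_b, flask_c, media_bottle's own z axis and vertical above 0.35 rad or distance of any of flask_a, flask_b, flask_c, media_bottle from where it was at the start of the episode above 0.04 m).
It also fails if it takes over 61 s, if anything falls off the work surface, if the arm or the gripper's body presses on something with over 40 N, if the wrist force passes 120 N, or if a joint passes its speed limit or range.

## Working session

There is one attempt and no reset: what is moved stays moved. The work goes in short steps, Python scripts to look and compute and a tool call to move; the robot and the scene stay as the last step left them, time stands still between calls to the robot, and variables do not carry over. Pictures are saved under pics/ and viewed, at most 10 in all, crops included, and the job is handed in when it is done.

```bash
ls; mkdir -p pics; python3 - <<'E'
from cell import ctrl, cams, telemetry
import cv2
for n in("side","top"):
    cv2.imwrite(f"pics/{n}0.png",cams.get_image(n)); print(n,cams.calibration(n))
s=telemetry.read_state();print(s, ctrl.grip_point_offset)
E
```

```text
cell.py
pics
side {'fx': 373.9106685886634, 'fy': 373.9106685886634, 'cx': 315.5738689319242, 'cy': 201.62835180619092, 'rvec': array([ 0.38556079, -2.8329326 ,  1.0248306 ]), 'tvec': array([ 547.4747607 ,  172.98614136, 1054.92404909])}
top {'fx': 399.430444483924, 'fy': 399.430444483924, 'cx': 314.0604044590137, 'cy': 201.22980997341554, 'rvec': array([ 2.18466475, -2.14909517,  0.09644659]), 'tvec': array([  42.69633793,  566.49738674, 1046.64075647])}
{'clock': 0.1, 'qpos': array([ 1.09420763,  0.62924391,  0.03841379,  1.51824955, -0.02701672,
        0.99628956, -0.0200241 ]), 'qd': array([ 0.00085333, -0.0014957 ,  0.00033857, -0.00162203,  0.00070195,
       -0.0021525 , -0.00033904]), 'tau': array([ 2.72420366e-03, -5.64539981e+01,  1.23069249e+00, -1.93974996e+01,
        1.13972308e-02,  5.45708870e-03, -3.14957038e-05]), 'eef_pos': array([ 259.3978809 , -595.40178652,  230.49266794]), 'tool_rot': array([-3.13991876e+00, -1.63701657e-05,  4.10780961e-01]), 'force': array([-0.16182466, -0.96816708,  0.20984331]), 'torque': array([-0.02764855, -0.02636544, -0.02619285]), 'gripper_force': 0.0, 'width': 85.50407437654574} 18.700000000000003
```

View pics/side0.png

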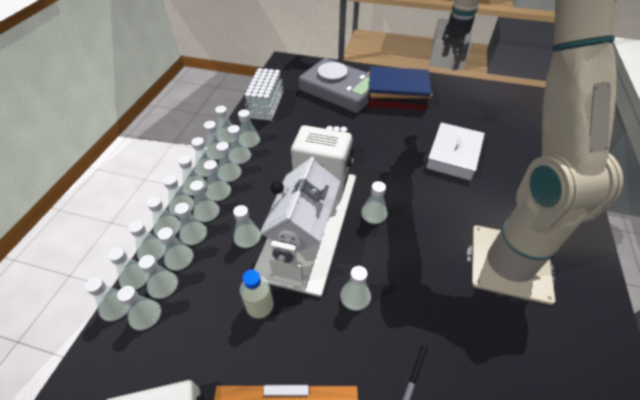

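View pics/top0.png

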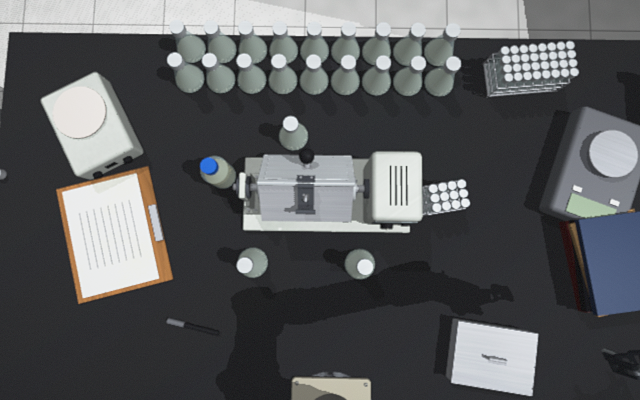

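The side view shows the knob at about (277,187), flask caps at (379,187), (359,273) and (241,211), and the bottle cap at (251,278). The top view shows the knob at about (307,156), base plate corners near (243,230) and (410,232), the hasp at (306,190), and flask caps at (245,265), (365,267) and (290,123). I'll zoom in for accuracy.

```bash
python3 - <<'E'
import cv2
a=cv2.imread("pics/side0.png")[110:330,220:400]; b=cv2.imread("pics/top0.png")[110:290,190:440]
cv2.imwrite("pics/side0c.png",cv2.resize(a,None,fx=2.7,fy=2.7,interpolation=cv2.INTER_CUBIC))
cv2.imwrite("pics/top0c.png",cv2.resize(b,None,fx=3.2,fy=3.2,interpolation=cv2.INTER_CUBIC))
E
```

```text
(no output)
```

View pics/side0c.png

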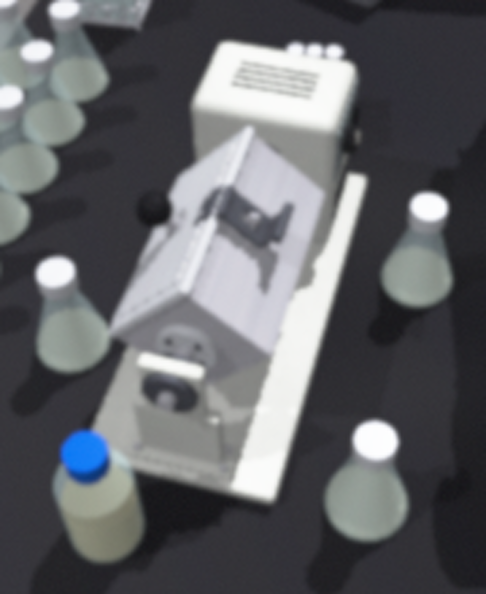

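View pics/top0c.png

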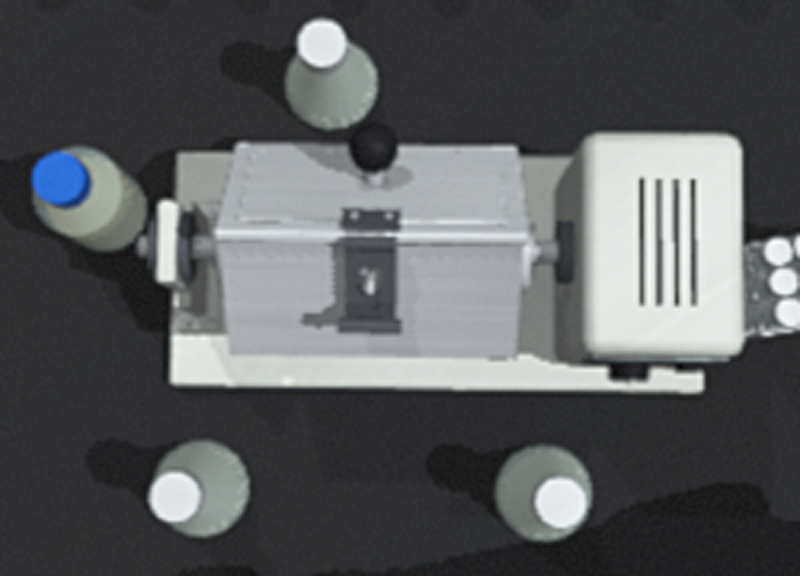

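The crops give the knob at side (277.0,187.0) and top (306.9,156.3). The front-left plate corner is at side (321.1,295.2) and top (243.4,230.3), the front-right corner at side (354.4,175.2) and top (409.7,231.9). The hasp hangs over its staple.

```bash
cat > h.py <<'E'
import numpy as np, cv2
from scipy.spatial.transform import Rotation as R
from cell import ctrl, cams, telemetry
C={n:cams.calibration(n) for n in("side","top")}
def P(n):
    c=C[n];K=np.array([[c['fx'],0,c['cx']],[0,c['fy'],c['cy']],[0,0,1]])
    return K@np.c_[cv2.Rodrigues(c['rvec'])[0],c['tvec']]
def tri(s,t):
    p=cv2.triangulatePoints(P("side"),P("top"),np.array(s,float),np.array(t,float)).ravel();return p[:3]/p[3]
def proj(n,p):
    q=P(n)@np.r_[p,1];return q[:2]/q[2]
def onz(n,uv,z):
    M=P(n);A=M[:,:2];b=M[:,2]*z+M[:,3]
    H=np.c_[A,b];x=np.linalg.solve(H,[*uv,1]);return x[:2]/x[2]
E
python3 - <<'E'
from h import *
np.set_printoptions(precision=1,suppress=True)
d=dict(knob=((277,187),(306.9,156.3)),FL=((321.1,295.2),(243.4,230.3)),FR=((354.4,175.2),(409.7,231.9)),
a=((359.3,273),(244.7,265.3)),b=((378.9,187),(365,266.9)),c=((240.7,210.7),(290.6,123.4)),bot=((251.5,277.8),(209,165.6)))
for k,(s,t) in d.items():
    p=tri(s,t);print(k,p,proj("side",p)-s,proj("top",p)-t)
for uv in((243.4,230.3),(409.7,231.9)):print(onz("top",uv,20))
for uv in((321.1,295.2),(354.4,175.2)):print(onz("side",uv,20))
# orthogonality of tool at start
print(R.from_euler('xyz',telemetry.read_state()['tool_rot']).as_matrix())
E
```

>>> nudge_tcp([
  [[0,0,-30],[0,0,0.137],0],
  [[0,0,-30],[0,0,0.137],0],
  [[0,0,-30],[0,0,0.137],0],
  [[28,-40,0],[0,0,0],0],
  [[28,-40,0],[0,0,0],0],
  [[28,-40,0],[0,0,0],0],
  [[28,-40,0],[0,0,0],0],
  [[28,-40,0],[0,0,0],0],
  [[28,-40,0],[0,0,0],0],
  [[28,-40,0],[0,0,0],0],
  [[28,-40,0],[0,0,0],0],
  [[28,-40,0],[0,0,0],0],
])

```text
clock: 1.3
eef_pos: [512.3, -234.1, 321.1]
tool_rot: [-3.141, 0.0, -0.0]
force: [0.7, -0.8, 0.3]
width: -0.1
gripper_force: 0.0
```

>>> nudge_tcp([
  [[23.5,-37.8,0],[0,0,0],0],
  [[23.5,-37.8,0],[0,0,0],0],
  [[23.5,-37.8,0],[0,0,0],0],
  [[23.5,-37.8,0],[0,0,0],0],
  [[23.5,-37.8,0],[0,0,0],0],
  [[23.5,-37.8,0],[0,0,0],0],
  [[23.5,-37.8,0],[0,0,0],0],
  [[23.5,-37.8,0],[0,0,0],0],
  [[0,0,32],[0,0,0],0],
  [[0,0,32],[0,0,0],0],
  [[0,0,32],[0,0,0],0],
  [[0,0,32],[0,0,0],0],
])

```text
clock: 2.5
eef_pos: [699.3, 66.5, 191.5]
tool_rot: [3.141, 0.001, 0.0]
force: [0.1, -0.0, 0.3]
width: -0.1
gripper_force: 0.0
```

>>> nudge_tcp([
  [[-10,0,-2],[0,0,0],0],
  [[-10,0,-4],[0,0,0],0],
  [[-8,0,-5],[0,0,0],0],
  [[-8,0,-5],[0,0,0],0],
  [[-8,0,-4],[0,0,0],0],
  [[-8,0,-4],[0,0,0],0],
])

```text
clock: 3.1
eef_pos: [657.1, 65.7, 222.3]
tool_rot: [-3.141, -0.024, -0.001]
force: [17.1, -0.6, 2.5]
width: 0.2
gripper_force: 8.5
```

>>> nudge_tcp([
  [[-8,0,-2],[0,0,0],0],
  [[-8,0,-2],[0,0,0],0],
  [[-8,0,-1],[0,0,0],0],
  [[-5,0,0],[0,0,0],0],
  [[0,0,0],[0,0,0],0],
])

```text
clock: 3.6
eef_pos: [635.8, 65.7, 234.3]
tool_rot: [-3.139, -0.043, -0.002]
force: [20.3, -2.2, 23.2]
width: 0.0
gripper_force: 12.8
```

```bash
python3 - <<'E'
from h import *
for n in("side","top"):cv2.imwrite(f"pics/{n}1.png",cams.get_image(n))
s=cv2.imread("pics/side1.png")[110:330,220:400];t=cv2.imread("pics/top1.png")[130:260,220:380]
s=cv2.resize(s,None,fx=2.2,fy=2.2,interpolation=2);t=cv2.resize(t,None,fx=2.5,fy=2.5,interpolation=2)
o=np.zeros((484,800,3),np.uint8);o[:484,:396]=s[:484,:396];o[:325,400:800]=t;cv2.imwrite("pics/c1.png",o)
E
```

```text
(no output)
```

View pics/c1.png

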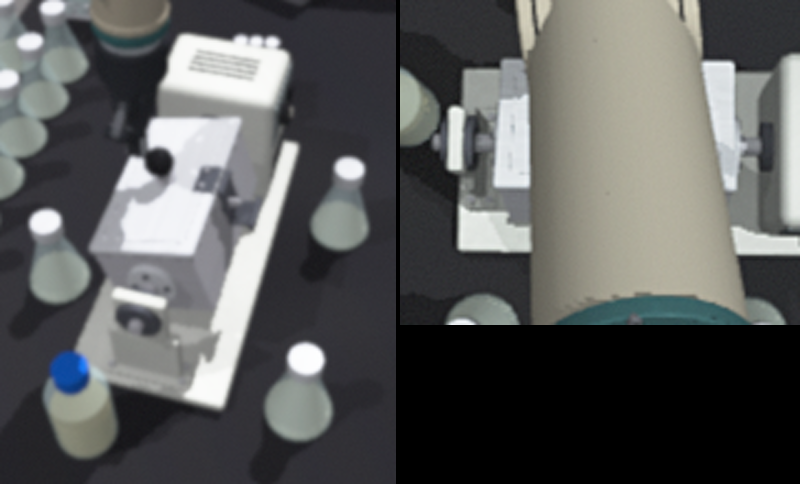

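The knob now sits at side (292.3,183.6). The box has turned most of the way up, and the fingers are still behind the knob.

```bash
python3 - <<'E'
from h import *
for u in((277,187),(292.3,183.6)):
  f=lambda t:proj("side",[586+85.5*np.sin(t),68.3,150+85.5*np.cos(t)])-u
  T=np.linspace(-.2,1.2,141);e=[np.hypot(*f(t)) for t in T];print(T[np.argmin(e)],min(e),f(T[np.argmin(e)]))
print(telemetry.read_state()['eef_pos'],telemetry.read_state()['force'])
E
```

```text
0.8800000000000001 0.17627546359690233 [-0.10194948 -0.14380314]
0.26 0.8519285814250752 [-0.02944021 -0.85141974]
[635.79136342  65.72916852 234.20388448] [20.45284817 -1.62767765 24.18987147]
```

>>> nudge_tcp([
  [[14,0,0],[0,0,0],0],
  [[14,0,0],[0,0,0],0],
  [[0,0,0],[0,0,0],0],
])

```text
clock: 4.0
eef_pos: [648.4, 66.3, 223.7]
tool_rot: [-3.141, -0.004, -0.001]
force: [-0.1, 0.4, -0.7]
width: -0.2
gripper_force: 0.0
```

>>> nudge_tcp([
  [[0,0,13],[0,0,0],0],
  [[-8,0,0],[0,0,0],0],
  [[-8,0,0],[0,0,0],0],
  [[-8,0,0],[0,0,0],0],
  [[-8,0,0],[0,0,0],0],
  [[-6,0,0],[0,0,0],0],
  [[-4,0,0],[0,0,0],0],
  [[0,0,0],[0,0,0],0],
])

```text
clock: 4.8
eef_pos: [612.9, 66.6, 214.4]
tool_rot: [-3.14, -0.022, -0.001]
force: [13.6, -0.1, 11.1]
width: 0.3
gripper_force: 6.8
```

>>> nudge_tcp([
  [[15,0,0],[0,0,0],0],
  [[15,0,0],[0,0,0],0],
  [[0,0,-40],[0,0,0],85],
  [[0,0,-40],[0,0,0],85],
  [[0,0,-20],[0,0,0],85],
  [[-40,0,0],[0,-0.1,0],85],
  [[-40,0,0],[0,-0.1,0],85],
  [[-40,0,0],[0,-0.1,0],85],
  [[-40,0,0],[0,-0.1,0],85],
  [[-40,0,0],[0,-0.1,0],85],
  [[-40,0,0],[0,-0.1,0],85],
])

```text
clock: 5.9
eef_pos: [402.6, 66.4, 368.5]
tool_rot: [3.141, 0.606, -0.0]
force: [-0.2, -0.1, -0.4]
width: 85.1
gripper_force: 0.0
```

```bash
python3 - <<'E'
from h import *
for n in("side","top"):cv2.imwrite(f"pics/{n}2.png",cams.get_image(n))
s=cv2.imread("pics/side2.png")[110:300,250:390];t=cv2.imread("pics/top2.png")[130:260,220:380]
s=cv2.resize(s,None,fx=3.1,fy=3.1,interpolation=2)
o=np.zeros((589,800,3),np.uint8);o[:,:434]=s;o[:293,440:800]=cv2.resize(t,(360,293),interpolation=2);cv2.imwrite("pics/c2.png",o)
E
```

```text
(no output)
```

View pics/c2.png

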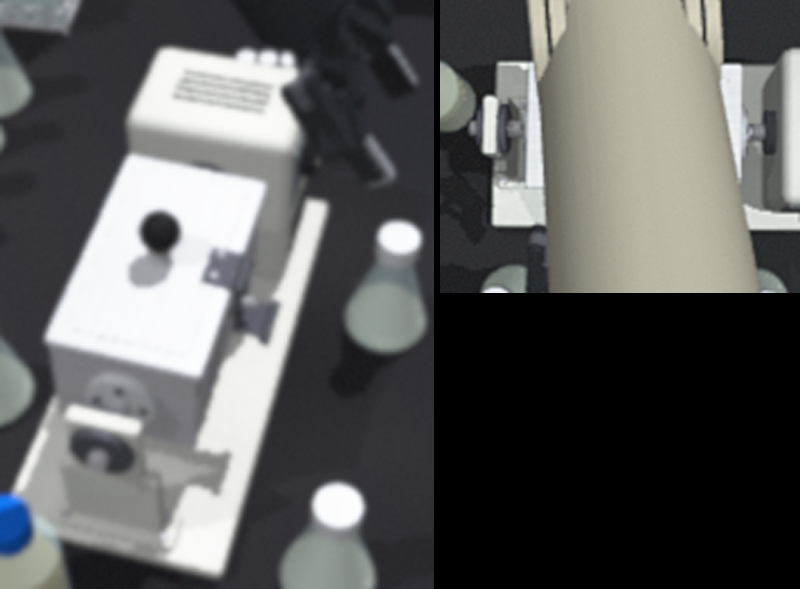

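The box faces up, with the knob at side (301.6,184.5). The hasp is still on its staple, with its foot bar near side (336.5,213). The tool is tilted the wrong way, towards the robot.

```bash
python3 - <<'E'
from h import *
for t in np.arange(-.2,.21,.05):
  print(round(t,2),(proj("side",[586+85.5*np.sin(t),68.3,150+85.5*np.cos(t)])-(301.6,184.5)).round(1))
for y in(68-22,68,68+22):
  q=proj("side",[489.5,y,150]);print(q,(q-(250,110))*3.1)
E
```

```text
-0.2 [5.4 0.9]
-0.15 [3.8 0.4]
-0.1 [ 2.2 -0.1]
-0.05 [ 0.6 -0.5]
-0.0 [-1.1 -0.9]
0.05 [-2.7 -1.1]
0.1 [-4.3 -1.4]
0.15 [-5.9 -1.6]
0.2 [-7.5 -1.7]
[338.7815402  206.30517738] [275.22277463 298.54604986]
[336.83878529 212.54032107] [269.20023439 317.87499531]
[334.84209229 218.94857547] [263.0104861  337.74058394]
```

>>> nudge_tcp([
  [[0,0,0],[0,0.15,0],85],
  [[0,0,0],[0,0.15,0],85],
  [[0,0,0],[0,0.15,0],85],
  [[0,0,0],[0,0.15,0],85],
  [[0,0,0],[0,0.15,0],85],
  [[0,0,0],[0,0.15,0],85],
  [[0,0,0],[0,0.15,0],85],
  [[0,0,0],[0,0.15,0],85],
])

```text
clock: 6.8
eef_pos: [405.0, 64.6, 368.0]
tool_rot: [3.138, -0.575, -0.001]
force: [1.7, -1.6, 0.5]
width: 85.2
gripper_force: 0.0
```

```bash
cat >> h.py <<'E'
def delta(target,rot=None):
    s=telemetry.read_state();A=R.from_euler('xyz',s['tool_rot'])
    print('tool delta',A.inv().apply(np.array(target)-s['eef_pos']).round(1), 'rotvec',None if rot is None else (A.inv()*R.from_euler('xyz',rot)).as_rotvec().round(3))
E
python3 -c "
from h import *
delta([449,68,206],[np.pi,-.6,0])"
```

```text
tool delta [-51.1  -4.1 159.9] rotvec [ 0.004  0.025 -0.001]
```

>>> nudge_tcp([
  [[-13,-1,40],[0,0,0],85],
  [[-13,-1,40],[0,0,0],85],
  [[-13,-1,40],[0,0,0],85],
  [[-13,-1,40],[0,0,0],85],
  [[0,0,0],[0,0,0],85],
])

```text
clock: 7.3
eef_pos: [426.2, 60.8, 281.2]
tool_rot: [3.117, -0.536, 0.001]
force: [-0.7, 0.3, 0.3]
width: 84.9
gripper_force: 0.0
```

```bash
python3 -c "
from h import *
delta([500,68,131],[np.pi,-.6,0])"
```

```text
tool delta [-13.2 -11.2 166.6] rotvec [0.024 0.064 0.002]
```

```bash
python3 -c "
from h import *
s=telemetry.read_state();print(s['qpos'].round(3),s['qd'].round(3),s['eef_pos'],s['tool_rot'])"
```

>>> nudge_tcp([
  [[0,0,-40],[0,0,0],85],
  [[0,0,-40],[0,-0.1,0],85],
  [[0,0,0],[0,-0.12,0],85],
  [[0,0,0],[0,-0.12,0],85],
  [[0,0,0],[0,0,0],85],
])

```text
clock: 7.8
eef_pos: [413.7, 50.9, 326.3]
tool_rot: [3.1, -0.308, -0.03]
force: [1.4, 0.2, -0.2]
width: 85.2
gripper_force: 0.0
```

```bash
python3 -c "
from h import *
s=telemetry.read_state();print(s['qpos'].round(3))
delta([460,68,250],[np.pi,-.25,0])"
```

```text
[-0.449  0.022  0.144  2.214  0.23   0.64  -2.079]
tool delta [ 20.5 -22.1  85.7] rotvec [ 0.05  -0.057 -0.03 ]
```

>>> nudge_tcp([
  [[10,-8,20],[0.02,-0.02,-0.01],85],
  [[10,-7,20],[0.02,-0.02,-0.01],85],
  [[0,-7,20],[0.01,-0.01,-0.01],85],
  [[0,0,0],[0,0,0],85],
  [[0,0,0],[0,0,0],85],
])

```text
clock: 8.3
eef_pos: [445.6, 68.9, 271.5]
tool_rot: [3.136, -0.252, 0.004]
force: [-0.7, 0.7, -0.3]
width: 85.0
gripper_force: 0.0
```

```bash
python3 -c "
from h import *
s=telemetry.read_state();print(s['qpos'].round(3),s['qd'].round(3))
delta([492,68,139],[np.pi,-.25,0])"
```

```text
[-0.393  0.18   0.143  2.201  0.084  0.521 -1.891] [-0.009 -0.021  0.012 -0.02  -0.008  0.008  0.018]
tool delta [ 11.9   0.3 139.9] rotvec [ 0.005 -0.002  0.004]
```

>>> nudge_tcp([
  [[2,0,24],[0,0,0],85],
  [[2,0,24],[0,0,0],85],
  [[2,0,24],[0,0,0],85],
  [[2,0,24],[0,0,0],85],
  [[2,0,24],[0,0,0],85],
  [[2,0,21],[0,0,0],85],
  [[0,0,0],[0,0,0],85],
  [[0,0,0],[0,0,0],85],
])

```text
clock: 9.1
eef_pos: [485.4, 65.2, 156.1]
tool_rot: [3.125, -0.246, 0.005]
force: [-0.2, 0.4, 0.5]
width: 84.8
gripper_force: 0.0
```

```bash
python3 -c "
from h import *
s=telemetry.read_state();print(s['qpos'].round(3),s['qd'].round(3))
delta([492,68,134],[np.pi,-.25,0])
cv2.imwrite('pics/c3.png',cv2.resize(cams.get_image('side')[130:270,260:420],None,fx=4,fy=4,interpolation=2))"
```

```text
[-0.183  0.447 -0.082  2.25   0.491  0.238 -2.287] [-0.021 -0.009  0.023 -0.004 -0.015  0.001  0.   ]
tool delta [ 1.1 -3.1 23. ] rotvec [0.015 0.004 0.005]
```

View pics/c3.png

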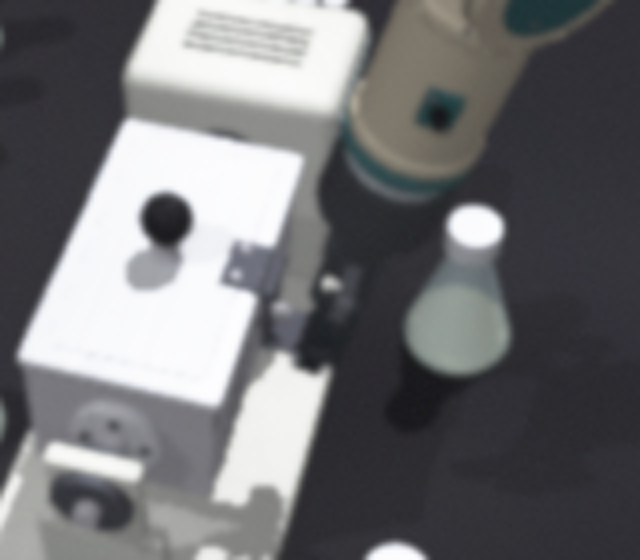

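The side view shows the fingers just above and around the hasp's foot near (330,300) in the crop, with flask_b clear. Joint 6 is at its limit, so I'll lean less.

>>> nudge_tcp([
  [[0,-1,0],[0.01,-0.05,0],85],
  [[0,-1,6],[0.005,-0.05,0],85],
  [[0,-1,8],[0,0,0],85],
  [[0,0,5],[0,0,0],85],
  [[0,0,0],[0,0,0],85],
])

```text
clock: 9.65
eef_pos: [487.3, 68.2, 135.7]
tool_rot: [3.138, -0.144, 0.006]
force: [0.2, 0.5, -0.0]
width: 84.7
gripper_force: 0.0
```

```bash
python3 -c "
from h import *
s=telemetry.read_state();print(s['qpos'].round(3),s['qd'].round(3))
delta([491.5,68,137],[np.pi,-.15,0])"
```

```text
[-0.065  0.515 -0.218  2.169  0.424  0.357 -2.203] [ 0.005 -0.009 -0.017 -0.004 -0.005  0.018  0.005]
tool delta [ 4.3  0.3 -0.7] rotvec [0.002 0.006 0.006]
```

>>> nudge_tcp([
  [[4,0,-1],[0,0,0],60],
  [[0,0,0],[0,0,0],50],
  [[0,0,0],[0,0,0],43],
  [[0,0,0],[0,0,0],43],
  [[0,0,0],[0,0,0],43],
])

```text
clock: 10.15
eef_pos: [492.6, 69.2, 138.3]
tool_rot: [3.14, -0.146, 0.006]
force: [-2.1, 2.2, 3.9]
width: 43.5
gripper_force: 16.4
```

```bash
python3 -c "
from h import *
s=telemetry.read_state();print(s['qpos'].round(3),s['torque'])
cv2.imwrite('pics/c4.png',cv2.resize(cams.get_image('side')[160:250,290:400],None,fx=5,fy=5,interpolation=2))"
```

```text
[-0.056  0.515 -0.228  2.156  0.42   0.369 -2.197] [0.69304857 0.32128404 0.03393195]
```

View pics/c4.png

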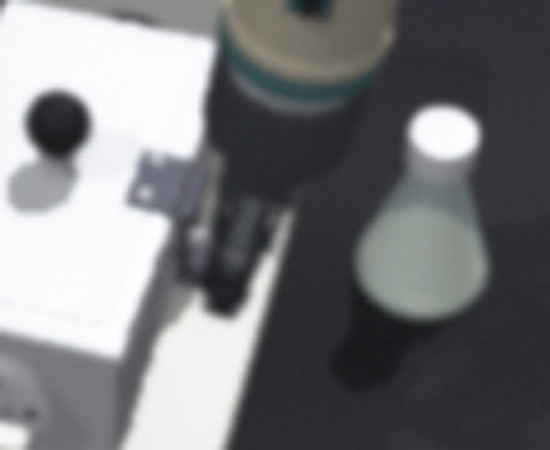

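```bash
python3 - <<'E'
from h import *
Ry=lambda a:R.from_euler('y',a)
phis=np.linspace(0,1.9,12)
def pose(f):
    T=R.from_euler('xyz',[np.pi,-.15+.3*f,0]); b=np.array([514,68,199])+Ry(f-.03).apply([-26,0,-51])
    return b+T.apply([0,0,10]),T
for f0,f1 in zip(phis[:-1],phis[1:]):
    p,A=pose(f0);q,B=pose(f1)
    print(A.inv().apply(q-p).round(1),(A.inv()*B).as_rotvec().round(3),q.round())
E
```

```text
[-8.2  0.  -6.2] [ 0.    -0.052 -0.   ] [482.  68. 142.]
[-7.4  0.  -7.1] [ 0.    -0.052 -0.   ] [474.  68. 149.]
[-6.5  0.  -7.9] [-0.    -0.052 -0.   ] [467.  68. 156.]
[-5.5  0.  -8.5] [ 0.    -0.052 -0.   ] [462.  68. 165.]
[-4.4  0.  -9.1] [-0.    -0.052 -0.   ] [458.  68. 174.]
[-3.3  0.  -9.5] [ 0.    -0.052 -0.   ] [455.  68. 184.]
[-2.2  0.  -9.8] [ 0.    -0.052 -0.   ] [455.  68. 194.]
[-1.   0.  -9.9] [ 0.    -0.052 -0.   ] [456.  68. 204.]
[ 0.2  0.  -9.9] [-0.    -0.052 -0.   ] [459.  68. 213.]
[ 1.4  0.  -9.7] [ 0.    -0.052 -0.   ] [463.  68. 222.]
[ 2.6  0.  -9.4] [ 0.    -0.052 -0.   ] [469.  68. 230.]
```

>>> nudge_tcp([
  [[-8,0,-6],[0,-0.05,0],43],
  [[-7.5,0,-7],[0,-0.05,0],43],
  [[-6.5,0,-8],[0,-0.05,0],43],
  [[-5.5,0,-8.5],[0,-0.05,0],43],
  [[-4.5,0,-9],[0,-0.05,0],43],
])

```text
clock: 10.7
eef_pos: [459.3, 69.2, 174.7]
tool_rot: [3.141, 0.106, 0.005]
force: [1.9, 3.6, -1.8]
width: 43.3
gripper_force: 16.2
```

On the arc, with small forces and the grip held. Continuing.

>>> nudge_tcp([
  [[-3.5,0,-9.5],[0,-0.05,0],43],
  [[-2,0,-10],[0,-0.05,0],43],
  [[-1,0,-10],[0,-0.05,0],43],
  [[0,0,-10],[0,-0.05,0],43],
  [[1.5,0,-9.5],[0,-0.05,0],43],
  [[2.5,0,-9.5],[0,-0.05,0],43],
  [[0,0,0],[0,0,0],43],
  [[0,0,0],[0,0,0],43],
])

```text
clock: 11.5
eef_pos: [469.9, 69.1, 229.9]
tool_rot: [3.141, 0.404, 0.005]
force: [0.6, 3.6, -2.6]
width: 43.6
gripper_force: 15.9
```

```bash
python3 -c "
from h import *
cv2.imwrite('pics/c5.png',cv2.resize(cams.get_image('side')[120:270,250:400],None,fx=4,fy=4,interpolation=2)); print(telemetry.read_state()['qpos'].round(2))"
```

```text
[ 0.1   0.63 -0.42  1.65  0.14  1.29 -1.93]
```

View pics/c5.png

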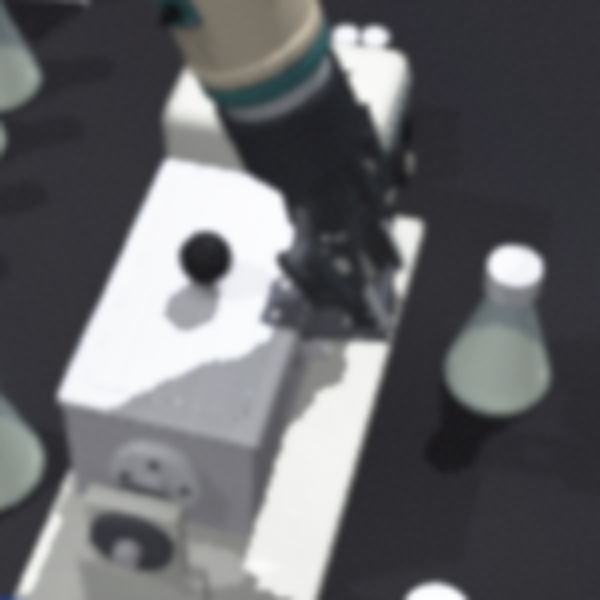

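The side view shows the hasp swung straight out in front, clear of the staple, with the lid flat and the box upright. I'll release it and go to the knob.

>>> nudge_tcp([
  [[0,0,0],[0,0,0],60],
  [[0,0,0],[0,0,0],60],
  [[0,0,-15],[0,0,0],60],
  [[0,0,-40],[0,0,0],60],
  [[0,0,-45],[0,0,0],60],
  [[0,0,-20],[0,0.15,0],60],
  [[0,0,0],[0,0.15,0],60],
  [[0,0,0],[0,0.15,0],60],
  [[0,0,0],[0,0.15,0],60],
  [[0,0,0],[0,0.15,0],60],
  [[0,0,0],[0,0,0],60],
])

```text
clock: 12.65
eef_pos: [509.1, 66.9, 338.2]
tool_rot: [3.133, -0.339, 0.009]
force: [-0.3, 1.1, -0.2]
width: 59.9
gripper_force: 0.0
```

```bash
python3 -c "
from h import *
a=-.35;d=np.array([np.sin(.35),0,-np.cos(.35)])
k=np.array([583.5,68.3,235.5])
print(telemetry.read_state()['qpos'].round(2));delta(k+d*18.7-d*80,[np.pi,a,0]);delta(k+d*18.7,[np.pi,a,0])"
```

```text
[ 0.12  0.17 -0.43  2.02  0.28  0.66 -2.05]
tool delta [35.4 -1.5 60.3] rotvec [0.005 0.011 0.009]
tool delta [ 36.3  -1.9 140.3] rotvec [0.005 0.011 0.009]
```

>>> nudge_tcp([
  [[18,0,30],[0,0,0],60],
  [[18,-1,30],[0,0.01,0],60],
  [[0,-1,27],[0,0,0],60],
  [[0,0,27],[0,0,0],60],
  [[0,0,25],[0,0,0],60],
  [[0,0,0],[0,0,0],60],
  [[0,0,0],[0,0,0],60],
])

```text
clock: 13.35
eef_pos: [598.9, 70.7, 222.7]
tool_rot: [3.138, -0.354, 0.006]
force: [-1.1, 0.9, 0.8]
width: 60.4
gripper_force: 0.0
```

```bash
python3 -c "
from h import *
a=-.35;d=np.array([np.sin(.35),0,-np.cos(.35)])
k=np.array([583.5,68.3,235.5])
print(telemetry.read_state()['qpos'].round(2));delta(k+d*18.7,[np.pi,a,0])"
```

```text
[-0.01  0.45 -0.27  2.    0.52  0.41 -2.25]
tool delta [-10.1   2.4   1.4] rotvec [ 0.001 -0.004  0.005]
```

>>> nudge_tcp([
  [[-9,2,2],[0,0,0],60],
  [[0,0,0],[0,0,0],50],
  [[0,0,0],[0,0,0],40],
  [[0,0,0],[0,0,0],34],
  [[0,0,0],[0,0,0],34],
  [[0,0,0],[0,0,0],34],
])

```text
clock: 13.95
eef_pos: [590.4, 69.8, 217.9]
tool_rot: [3.14, -0.355, 0.007]
force: [-5.0, 2.2, 4.8]
width: 34.6
gripper_force: 23.9
```

```bash
python3 - <<'E'
from h import *
Ry=lambda a:R.from_euler('y',a)
L=np.linspace(0,1.2,13);b=-.03
H=np.array([586,68,150])+Ry(b).apply([63,0,45])
def pose(f):
    T=R.from_euler('xyz',[np.pi,-.35+.85*f,0]); k=H+Ry(f+b).apply([-63,0,40.5])
    return k+T.apply([0,0,18.7]),T
for f0,f1 in zip(L[:-1],L[1:]):
    p,A=pose(f0);q,B=pose(f1)
    print(A.inv().apply(q-p).round(1),(A.inv()*B).as_rotvec().round(3),q.round())
E
```

```text
[ 4.5  0.  -4.5] [-0.    -0.085 -0.   ] [593.  68. 224.]
[ 4.5  0.  -4.4] [ 0.    -0.085 -0.   ] [596.  68. 229.]
[ 4.6  0.  -4.3] [ 0.    -0.085 -0.   ] [599.  68. 234.]
[ 4.7  0.  -4.2] [ 0.    -0.085 -0.   ] [604.  68. 239.]
[ 4.7  0.  -4.1] [-0.    -0.085 -0.   ] [608.  68. 243.]
[ 4.8  0.  -4. ] [-0.    -0.085 -0.   ] [613.  68. 247.]
[ 4.8  0.  -3.9] [ 0.    -0.085 -0.   ] [619.  68. 250.]
[ 4.9  0.  -3.8] [-0.    -0.085 -0.   ] [625.  68. 252.]
[ 4.9  0.  -3.7] [ 0.    -0.085 -0.   ] [630.  68. 254.]
[ 5.   0.  -3.6] [ 0.    -0.085 -0.   ] [636.  68. 255.]
[ 5.1  0.  -3.5] [ 0.    -0.085 -0.   ] [643.  68. 256.]
[ 5.1  0.  -3.4] [-0.    -0.085 -0.   ] [649.  68. 256.]
```

>>> nudge_tcp([
  [[4.5,0,-4.5],[0,-0.085,0],34],
  [[4.5,0,-4.4],[0,-0.085,0],34],
  [[4.6,0,-4.3],[0,-0.085,0],34],
  [[4.7,0,-4.2],[0,-0.085,0],34],
  [[4.7,0,-4.1],[0,-0.085,0],34],
  [[4.8,0,-4],[0,-0.085,0],34],
])

```text
clock: 14.55
eef_pos: [612.1, 69.9, 246.5]
tool_rot: [3.141, 0.164, 0.006]
force: [-4.7, 2.0, -3.5]
width: 34.6
gripper_force: 24.3
```

>>> nudge_tcp([
  [[4.8,0,-3.9],[0,-0.085,0],34],
  [[4.9,0,-3.8],[0,-0.085,0],34],
  [[4.9,0,-3.7],[0,-0.085,0],34],
  [[5,0,-3.6],[0,-0.085,0],34],
])

```text
clock: 14.95
eef_pos: [636.1, 70.0, 255.8]
tool_rot: [3.141, 0.502, 0.006]
force: [-3.5, 2.3, -1.4]
width: 34.2
gripper_force: 24.4
```

```bash
python3 -c "
from h import *
s=telemetry.read_state();print(s['qpos'].round(2),s['torque'])"
```

```text
[ 0.04  0.94 -0.43  0.95  0.2   1.79 -1.88] [ 0.39217643  0.30200728 -0.15726256]
```

```bash
python3 - <<'E'
from h import *
Ry=lambda a:R.from_euler('y',a)
L=np.linspace(1.0,1.5,6);b=-.03
H=np.array([586,68,150])+Ry(b).apply([63,0,45])
def pose(f):
    T=R.from_euler('xyz',[np.pi,.5+.3*(f-1),0]); k=H+Ry(f+b).apply([-63,0,40.5])
    return k+T.apply([0,0,18.7]),T
for f0,f1 in zip(L[:-1],L[1:]):
    p,A=pose(f0);q,B=pose(f1)
    print(A.inv().apply(q-p).round(1),(A.inv()*B).as_rotvec().round(3),q.round())
E
```

```text
[ 6.1  0.  -3.5] [ 0.   -0.03 -0.  ] [643.  68. 255.]
[ 6.3  0.  -3. ] [ 0.   -0.03 -0.  ] [650.  68. 255.]
[ 6.5  0.  -2.5] [ 0.   -0.03 -0.  ] [657.  68. 254.]
[ 6.7  0.  -2. ] [ 0.   -0.03 -0.  ] [664.  68. 251.]
[ 6.8  0.  -1.5] [-0.   -0.03 -0.  ] [670.  68. 249.]
```

>>> nudge_tcp([
  [[6.1,0,-3.5],[0,-0.03,0],34],
  [[6.3,0,-3],[0,-0.03,0],34],
  [[6.5,0,-2.5],[0,-0.03,0],34],
  [[6.7,0,-2],[0,-0.03,0],34],
  [[6.8,0,-1.5],[0,-0.03,0],34],
  [[0,0,0],[0,0,0],34],
])

```text
clock: 15.55
eef_pos: [657.8, 70.0, 244.5]
tool_rot: [3.14, 0.619, 0.003]
force: [5.0, 4.2, 15.8]
width: 34.7
gripper_force: 25.9
```

```bash
python3 -c "
from h import *
s=telemetry.read_state();print(s['qpos'].round(2),s['torque'])"
```

```text
[-0.12  1.07  0.02  0.71 -0.08  1.98 -1.68] [ 0.63519968  0.32367095 -0.54401905]
```

>>> nudge_tcp([
  [[0,0,0],[0,0,0],50],
  [[0,0,0],[0,0,0],60],
  [[0,0,-10],[0,0,0],60],
  [[0,0,-20],[0,0.05,0],60],
  [[0,0,-30],[0,0.05,0],60],
  [[0,0,-35],[0,0.05,0],60],
  [[0,0,0],[0,0,0],60],
])

```text
clock: 16.25
eef_pos: [694.6, 67.4, 319.5]
tool_rot: [-3.141, 0.443, 0.003]
force: [-0.0, 0.6, 0.4]
width: 60.2
gripper_force: 0.0
```

```bash
python3 -c "
from h import *
s=telemetry.read_state();print(s['qpos'].round(2))
for n in('side','top'):cv2.imwrite('pics/%s6.png'%n,cams.get_image(n))
s=cv2.imread('pics/side6.png')[100:300,230:390];t=cv2.imread('pics/top6.png')[110:290,190:440]
o=np.zeros((500,800,3),np.uint8);o[:,:400]=cv2.resize(s,(400,500),interpolation=2);o[:288,400:]=cv2.resize(t,(400,288),interpolation=2);cv2.imwrite('pics/c6.png',o)"
```

```text
[-0.12  0.98  0.04  0.62 -0.08  1.98 -1.68]
```

View pics/c6.png

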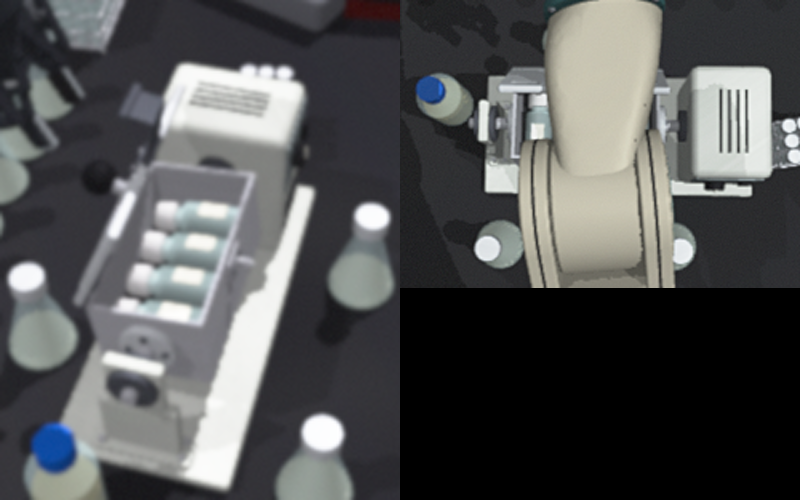

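The lid stands open past the far edge, the bottles are visible, the hasp is out, and all flasks are standing. The knob is at side (270,170.8) and the rim corners at about (314,228), (331,170) and (290,166). I'll fit the angles to these.

```bash
python3 - <<'E'
from h import *
from scipy.optimize import least_squares
Ry=lambda a:R.from_euler('y',a); S=np.array([586,68.3,150])
obs=[((-60,105,45),(314,228)),((-60,-105,45),(331.2,170)),((60,-105,45),(290,166)),((60,105,45),(268.8,222))]
kb=(270,170.8)
def res(v,full=True):
    b,l=v;r=[proj("side",S+Ry(b).apply(np.array(p,float)))-u for p,u in obs]
    k=S+Ry(b).apply(np.array([63,0,45])+Ry(l).apply([-63,0,40.5]));r.append(proj("side",k)-kb)
    return np.ravel(r)
s=least_squares(res,[0,1.3]);print(s.x,s.fun.round(1))
for b in(-.1,0,.1,.2):
    q=least_squares(lambda l:res([b,l[0]])[-2:],[1.3]);print(b,q.x,np.abs(res([b,q.x[0]])).round(1))
E
```

```text
[0.06423493 1.10022096] [-3.   2.   1.2 -0.6  0.9 -2.5 -4.5 -0.7  0.1 -1.1]
-0.1 [1.35805206] [0.1 5.  3.7 2.5 3.3 4.5 2.1 2.4 0.  3.6]
0 [1.195529] [1.8 3.1 2.2 0.6 1.8 3.4 3.6 1.4 0.1 2.2]
0.1 [1.04995765] [3.8 1.3 0.6 1.2 0.5 2.  4.9 0.2 0.  0.5]
0.2 [0.91913776] [6.  0.5 1.3 2.9 0.6 0.6 6.  1.1 0.1 1.2]
```

>>> nudge_tcp([
  [[-17,0,-36],[0,0.1,0],20],
  [[-14,-5,-37],[0,0.11,0],0],
  [[-9,-10,-38],[0,0.11,0],0],
  [[-5,-30,-15],[0,0.11,0],0],
  [[0,-30,0],[0,0,0],0],
  [[0,0,0],[0,0,0],0],
])

```text
clock: 16.95
eef_pos: [687.9, 148.9, 446.9]
tool_rot: [-3.136, 0.029, 0.011]
force: [-0.1, 0.0, -0.7]
width: -0.1
gripper_force: 0.0
```

```bash
python3 -c "
from h import *
s=telemetry.read_state();print(s['qpos'].round(2));delta([555,145,440],[np.pi,0,0])"
```

```text
[-0.27  0.63  0.05  0.91 -0.04  1.62 -1.79]
tool delta [-132.7    2.5   10.7] rotvec [-0.005  0.029  0.011]
```

>>> nudge_tcp([
  [[-44,1,0],[0,0.03,0],0],
  [[-44,1,0],[0,0,0],0],
  [[-44,0,0],[0,0,0],0],
  [[0,0,0],[0,0,0],0],
  [[0,0,40],[0,0,0],0],
  [[0,0,40],[0,0,0],0],
  [[0,0,40],[0,0,0],0],
  [[0,0,40],[0,0,0],0],
  [[0,0,0],[0,0,0],0],
])

```text
clock: 17.85
eef_pos: [555.0, 138.8, 281.3]
tool_rot: [3.138, 0.01, 0.002]
force: [-1.9, 1.1, -0.0]
width: 0.1
gripper_force: 0.0
```

```bash
python3 -c "
from h import *
s=telemetry.read_state();print(s['qpos'].round(2));delta([638,145,280],[np.pi,0,0])"
```

```text
[-0.32  0.47  0.04  1.67 -0.02  1.02 -1.84]
tool delta [83.  -6.   0.4] rotvec [0.004 0.01  0.002]
```

>>> nudge_tcp([
  [[12,-3,0],[0,0,0],0],
  [[12,-2,0],[0,0,0],0],
  [[10,0,0],[0,0,0],0],
  [[8,0,0],[0,0,0],0],
  [[8,0,0],[0,0,0],0],
])

```text
clock: 18.35
eef_pos: [608.5, 146.3, 288.8]
tool_rot: [-3.14, -0.001, 0.003]
force: [-5.3, 2.8, 9.8]
width: -0.2
gripper_force: 2.4
```

>>> nudge_tcp([
  [[8,0,0],[0,0,0],0],
  [[8,0,0],[0,0,0],0],
  [[7,0,0],[0,0,0],0],
  [[7,0,0],[0,0,0],0],
  [[5,0,0],[0,0,0],0],
  [[0,0,0],[0,0,0],0],
])

```text
clock: 18.95
eef_pos: [645.1, 148.3, 289.2]
tool_rot: [-3.138, -0.006, 0.005]
force: [-0.5, 5.1, 5.2]
width: -0.2
gripper_force: 0.0
```

>>> nudge_tcp([
  [[-25,0,0],[0,0,0],0],
  [[-40,0,0],[0,0,0],0],
  [[-40,0,0],[0,0,0],0],
  [[-20,0,-35],[0,0,0],0],
  [[0,0,-45],[0,0,0],0],
  [[0,0,0],[0,0,0],0],
  [[0,0,0],[0,0,0],0],
])

```text
clock: 19.65
eef_pos: [519.3, 145.1, 368.7]
tool_rot: [-3.141, -0.005, 0.002]
force: [0.5, -0.5, -1.4]
width: 0.0
gripper_force: 0.0
```

```bash
cat > m.py <<'E'
from h import *
cv2.imwrite('pics/side7.png',cams.get_image('side'));cv2.imwrite('pics/top7.png',cams.get_image('top'))
I={k:cv2.GaussianBlur(cv2.imread(f'pics/side{k}.png',0),(3,3),0) for k in(0,2,6,7)}
S=np.array([586,174,150.])
g=[(x,z) for x in np.arange(-66,67,2) for z in np.arange(5,58,2)]
def samp(im,t):
    p=[S+R.from_euler('y',t).apply([x,0,z]) for x,z in g]
    uv=np.array([proj('side',q) for q in p],np.float32)
    return cv2.remap(im,uv[:,:1],uv[:,1:],1).ravel().astype(float)
T=np.arange(-.4,1.2,.02)
m=lambda k,ref:(lambda c:(round(T[np.argmax(c)],2),round(max(c),2)))([np.corrcoef(ref,samp(I[k],t))[0,1] for t in T])
r2=samp(I[2],-.03)
z=[i for i,(x,zz) in enumerate(g) if zz<44]
for k in(2,0,6,7):
    c=[np.corrcoef(r2[z],samp(I[k],t)[z])[0,1] for t in T];print(k,T[np.argmax(c)].round(2),max(c).round(2))
E
python3 m.py
```

```text
2 -0.02 1.0
0 0.5 -0.03
6 0.06 0.9
7 0.1 0.9
```

The box now reads about +0.10. I'll probe the front rim from above, which also measures the angle, and press it back a little.

>>> nudge_tcp([
  [[9,0,0],[0,0,0],0],
  [[0,0,45],[0,0,0],0],
  [[0,0,45],[0,0,0],0],
  [[0,0,45],[0,0,0],0],
  [[0,0,20],[0,0,0],0],
  [[0,0,0],[0,0,0],0],
  [[0,0,5],[0,0,0],0],
  [[0,0,0],[0,0,0],0],
])

```text
clock: 20.55
eef_pos: [528.3, 145.3, 207.4]
tool_rot: [-3.141, -0.003, 0.002]
force: [0.0, -0.2, 0.7]
width: 0.3
gripper_force: 0.0
```

>>> nudge_tcp([
  [[0,0,4],[0,0,0],0],
  [[0,0,4],[0,0,0],0],
  [[0,0,0],[0,0,0],0],
])

```text
clock: 20.85
eef_pos: [528.1, 145.4, 200.4]
tool_rot: [-3.141, -0.003, 0.003]
force: [-0.5, -0.6, 6.8]
width: -0.1
gripper_force: 3.2
```

Contact came at z of about 200.5, which matches +0.1. Pressing gently.

>>> nudge_tcp([
  [[0,0,4],[0,0,0],0],
  [[0,0,4],[0,0,0],0],
  [[0,0,3],[0,0,0],0],
  [[0,0,3],[0,0,0],0],
  [[0,0,0],[0,0,0],0],
])

```text
clock: 21.35
eef_pos: [519.5, 145.5, 186.9]
tool_rot: [3.141, 0.013, 0.004]
force: [-22.0, -1.1, 30.5]
width: -0.0
gripper_force: 15.1
```

>>> nudge_tcp([
  [[-6,0,-8],[0,0,0],0],
  [[-12,0,-15],[0,0,0],0],
  [[-30,0,-35],[0,0,0],0],
  [[-20,0,-45],[0,0,0],0],
  [[0,0,-45],[0,0,0],0],
  [[0,0,0],[0,0,0],0],
  [[0,0,0],[0,0,0],0],
])

```text
clock: 22.05
eef_pos: [459.8, 145.2, 334.2]
tool_rot: [-3.14, -0.005, 0.003]
force: [0.2, -0.5, -1.0]
width: -0.1
gripper_force: 0.0
```

```bash
python3 m.py
```

```text
2 -0.02 1.0
0 0.5 -0.03
6 0.06 0.9
7 -0.1 0.78
```

>>> nudge_tcp([
  [[-20,40,-20],[0,0,0],0],
  [[-10,48,0],[0,0,0],0],
  [[0,48,0],[0,0,0],0],
  [[0,48,0],[0,0,0],0],
  [[0,48,0],[0,0,0],0],
  [[0,0,0],[0,0,0],0],
])

```text
clock: 22.75
eef_pos: [428.3, -94.2, 351.6]
tool_rot: [3.138, 0.001, -0.009]
force: [0.5, -0.0, -0.6]
width: 0.4
gripper_force: 0.0
```

```bash
cat >> m.py <<'E'
print('fine')
T=np.arange(-.25,.25,.01)
E_=lambda im:cv2.magnitude(cv2.Sobel(im,5,1,0),cv2.Sobel(im,5,0,1)).astype(np.float32)
g=[(x,z) for x in np.arange(-75,76,2) for z in np.arange(15,56,2)]
for nm,f in(('int',lambda a:a),('grad',E_)):
  for rk,rb in((2,-.03),(6,.06)):
    r=samp(f(I[rk]),rb)
    for k in(2,6,7):
        c=[np.corrcoef(r,samp(f(I[k]),t))[0,1] for t in T];print(nm,rk,k,T[np.argmax(c)].round(2),max(c).round(2))
E
python3 m.py
```

```text
2 -0.02 1.0
0 0.5 -0.03
6 0.06 0.9
7 -0.06 0.82
fine
int 2 2 -0.03 1.0
int 2 6 0.09 0.77
int 2 7 0.0 0.79
int 6 2 0.05 0.83
int 6 6 0.06 1.0
int 6 7 0.04 0.9
grad 2 2 -0.03 1.0
grad 2 6 -0.02 0.54
grad 2 7 0.01 0.52
grad 6 2 0.01 0.56
grad 6 6 0.06 1.0
grad 6 7 -0.1 0.59
```

```bash
python3 - <<'E'
from h import *
for k in(2,6,7):
  im=cv2.imread(f'pics/side{k}.png',0)
  print(k)
  for x in(-50,-40,-30,-20,20,35,45,55):
    z=np.arange(170,216,3.);uv=np.array([proj('side',[586+x,173.5,q]) for q in z],np.float32)
    print(x,cv2.remap(im,uv[:,:1],uv[:,1:],1).ravel())
a=cv2.imread('pics/side6.png',0);b=cv2.imread('pics/side7.png',0)
S=np.array([586,68.3,150.]);Ry=lambda t:R.from_euler('y',t)
pts=[(-60,105,45),(60,105,45),(-60,-105,45),(60,-105,45),(-60,105,20),(0,105,45)]
p0=np.array([proj('side',S+Ry(.06).apply(np.array(p,float))) for p in pts],np.float32)
p1,st,er=cv2.calcOpticalFlowPyrLK(a,b,p0[:,None],None,winSize=(13,13))
for p,u,v,e in zip(pts,p0,p1[:,0],er):
    print(p,u.round(1),(v-u).round(1),e.round(0),[ (t,(proj('side',S+Ry(t).apply(np.array(p,float)))-u).round(1)) for t in(-.15,-.05,.05)])
E
```

```text
2
-50 [118 118 118 118 118 120 124 140 166 200 231 244 250 251 251 249]
-40 [119 119 119 119 120 121 124 139 162 193 225 240 248 250 250 248]
-30 [118 119 118 119 119 120 125 138 158 192 222 240 248 250 250 249]
-20 [123 121 121 120 119 119 123 135 156 191 220 239 248 250 250 249]
20 [133 125 121 120 120 120 121 128 146 175 207 230 242 246 247 247]
35 [120 119 120 120 120 119 121 128 142 173 202 230 243 246 247 247]
45 [119 119 120 120 120 120 121 126 142 169 200 229 241 246 247 247]
55 [117 118 117 116 116 115 116 123 140 166 195 222 235 240 238 231]
6
-50 [121 121 122 121 120 121 122 129 145 170 196 207 207 200 194 191]
-40 [121 121 121 121 121 122 123 133 153 183 217 236 246 250 251 251]
-30 [121 121 121 121 121 122 127 142 166 203 231 246 252 252 251 249]
-20 [127 124 122 122 122 122 130 150 179 218 239 249 252 250 249 247]
20 [137 129 125 124 125 134 152 182 210 231 241 245 245 241 228 186]
35 [122 122 123 125 127 141 156 168 169 147 125 106  98  95  94  95]
45 [123 122 123 123 124 127 129 129 123 113 103  95  95  94  94  94]
55 [122 122 122 122 124 126 127 124 115 107 102 101 1
[... 660 characters left out ...]
[2.1, 2. ])), (0.05, array([0.2, 0.2]))]
(60, 105, 45) [264.4 221.3] [ 2.2 -2.5] [7.] [(-0.15, array([ 3.3, -2.1])), (-0.05, array([ 1.6, -1.2])), (0.05, array([ 0.1, -0.1]))]
(-60, -105, 45) [332.5 169.5] [3.4 3.6] [6.] [(-0.15, array([3. , 3.9])), (-0.05, array([1.7, 2. ])), (0.05, array([0.2, 0.2]))]
(60, -105, 45) [291.  163.4] [-4.  -7.4] [25.] [(-0.15, array([ 3.1, -2.5])), (-0.05, array([ 1.5, -1.4])), (0.05, array([ 0.1, -0.1]))]
(-60, 105, 20) [311.8 236.1] [-3.7  1.6] [4.] [(-0.15, array([1.5, 3.3])), (-0.05, array([0.9, 1.7])), (0.05, array([0.1, 0.2]))]
(0, 105, 45) [287.4 225.6] [ 0.7 -0.1] [10.] [(-0.15, array([3.7, 0.9])), (-0.05, array([1.9, 0.4])), (0.05, array([0.2, 0. ]))]
```

The edge profiles put the box at about -0.12. I'll correct it with a long, soft lever by pushing the lid to its stop and then a little further.

>>> nudge_tcp([
  [[21,-40,0],[0,0,0],0],
  [[21,-40,0],[0,0,0],0],
  [[21,-40,0],[0,0,0],0],
  [[21,-40,0],[0,0,0],0],
  [[21,-40,0],[0,0,0],0],
  [[21,-38,0],[0,0,0],0],
  [[0,0,35],[0,0,0],0],
  [[0,0,35],[0,0,0],0],
  [[0,0,0],[0,0,0],0],
])

```text
clock: 23.75
eef_pos: [550.9, 152.7, 277.4]
tool_rot: [3.139, 0.011, 0.006]
force: [-0.6, -1.0, -0.1]
width: -0.1
gripper_force: 0.0
```

>>> nudge_tcp([
  [[20,0,0],[0,0,0],0],
  [[20,0,0],[0,0,0],0],
  [[15,0,0],[0,0,0],0],
  [[10,0,0],[0,0,0],0],
  [[10,0,0],[0,0,0],0],
  [[7,0,0],[0,0,0],0],
  [[0,0,0],[0,0,0],0],
])

```text
clock: 24.45
eef_pos: [637.6, 151.7, 282.8]
tool_rot: [-3.142, -0.001, 0.003]
force: [-0.5, 0.5, -0.8]
width: 0.1
gripper_force: 0.0
```

>>> nudge_tcp([
  [[5,0,0],[0,0,0],0],
  [[4,0,0],[0,0,0],0],
  [[0,0,0],[0,0,0],0],
])

```text
clock: 24.75
eef_pos: [642.5, 151.6, 281.1]
tool_rot: [3.141, 0.008, 0.003]
force: [-6.5, 0.0, -3.4]
width: 0.0
gripper_force: 3.2
```

>>> nudge_tcp([
  [[4,0,0],[0,0,0],0],
  [[4,0,0],[0,0,0],0],
  [[0,0,0],[0,0,0],0],
])

```text
clock: 25.05
eef_pos: [649.0, 151.6, 280.0]
tool_rot: [3.14, 0.012, 0.003]
force: [-9.8, 0.3, -4.4]
width: -0.3
gripper_force: 4.0
```

```bash
cat > e.py <<'E'
from h import *
from scipy.stats import theilslopes
im=cams.get_image('side');cv2.imwrite('pics/side8.png',im);im=cv2.cvtColor(im,6)
X=[];Z=[]
for x in np.arange(-42,34,4):
    z=np.arange(170,216,1.);uv=np.array([proj('side',[586+x,173.5,q]) for q in z],np.float32)
    v=cv2.remap(im,uv[:,:1],uv[:,1:],1).ravel();i=np.argmax(v>185)
    if v.max()>200 and i>0: X.append(x);Z.append(z[i])
print(list(zip(X,Z)));print('b',-theilslopes(Z,X)[0])
E
python3 e.py
```

```text
[(np.int64(-42), np.float64(191.0)), (np.int64(-38), np.float64(191.0)), (np.int64(-34), np.float64(191.0)), (np.int64(-30), np.float64(191.0)), (np.int64(-26), np.float64(191.0)), (np.int64(-22), np.float64(192.0)), (np.int64(-18), np.float64(192.0)), (np.int64(-14), np.float64(192.0)), (np.int64(-10), np.float64(192.0)), (np.int64(-6), np.float64(193.0)), (np.int64(-2), np.float64(193.0)), (np.int64(2), np.float64(193.0)), (np.int64(6), np.float64(194.0)), (np.int64(10), np.float64(193.0)), (np.int64(14), np.float64(194.0)), (np.int64(18), np.float64(194.0)), (np.int64(22), np.float64(193.0)), (np.int64(26), np.float64(194.0)), (np.int64(30), np.float64(194.0))]
b -0.05
```

The box reads -0.05. One small push more, then retreat.

>>> nudge_tcp([
  [[3,0,0],[0,0,0],0],
  [[0,0,0],[0,0,0],0],
  [[-25,0,0],[0,0,0],0],
  [[-40,0,0],[0,0,0],0],
  [[-40,0,-10],[0,0,0],0],
  [[-30,10,-40],[0,0,0],0],
  [[-25,40,-20],[0,0,0],0],
  [[0,48,0],[0,0,0],0],
  [[0,48,0],[0,0,0],0],
  [[0,48,0],[0,0,0],0],
  [[0,0,0],[0,0,0],0],
  [[0,0,0],[0,0,0],0],
])

```text
clock: 26.3
eef_pos: [498.9, -42.9, 352.1]
tool_rot: [-3.142, -0.003, -0.001]
force: [-0.4, 0.7, -0.1]
width: -0.1
gripper_force: 0.0
```

```bash
python3 e.py; python3 - <<'E'
from h import *
# knob: darkest blob vs prediction; lid from search
im=cv2.cvtColor(cv2.imread('pics/side8.png'),6).astype(float)
S=np.array([586,68.3,150]);Ry=lambda t:R.from_euler('y',t)
for l in np.arange(1.1,1.8,.05):
    k=S+Ry(-.03).apply(np.array([63,0,45])+Ry(l).apply([-63,0,40.5]))
    u=proj('side',k);m=np.zeros(im.shape,np.uint8);cv2.circle(m,tuple(int(round(a)) for a in u),5,1,-1);print(l.round(2),u.round(1),im[m>0].mean().round(1),im[m>0].max())
s=telemetry.read_state();print(s['eef_pos'],abs(s['qd']).max(),s['force'])
E
```

```text
[(np.int64(-22), np.float64(202.0)), (np.int64(-18), np.float64(202.0)), (np.int64(2), np.float64(201.0)), (np.int64(6), np.float64(197.0)), (np.int64(10), np.float64(194.0)), (np.int64(14), np.float64(194.0)), (np.int64(18), np.float64(193.0)), (np.int64(22), np.float64(193.0)), (np.int64(26), np.float64(193.0)), (np.int64(30), np.float64(193.0))]
b 0.2
1.1 [274.  168.5] 145.2 148.0
1.15 [272.6 168.4] 145.5 148.0
1.2 [271.2 168.2] 145.4 147.0
1.25 [269.9 168.2] 145.3 147.0
1.3 [268.5 168.2] 145.2 147.0
1.35 [267.2 168.2] 145.4 147.0
1.4 [266.  168.3] 145.5 147.0
1.45 [264.7 168.5] 145.8 151.0
1.5 [263.5 168.7] 146.0 158.0
1.55 [262.4 168.9] 152.2 230.0
1.6 [261.3 169.3] 158.9 239.0
1.65 [260.2 169.6] 162.7 241.0
1.7 [259.3 170. ] 171.2 241.0
1.75 [258.3 170.5] 177.9 242.0
[499.04062159 -41.26853714 351.85766324] 0.028666716732998872 [ 0.70942088  0.91612728 -0.94232896]
```

>>> nudge_tcp([
  [[-36,27,0],[0,0,0],0],
  [[-36,27,0],[0,0,0],0],
  [[0,0,0],[0,0,0],0],
  [[0,0,0],[0,0,0],0],
  [[0,0,0],[0,0,0],0],
])

```text
clock: 26.85
eef_pos: [428.1, -94.2, 351.7]
tool_rot: [-3.141, -0.002, 0.006]
force: [0.3, 0.2, -0.5]
width: -0.0
gripper_force: 0.0
```

```bash
sed -i 's/v>185/v>150/' e.py; python3 e.py; python3 - <<'E'
from h import *
im=cv2.imread('pics/side8.png',0)
for x in(-50,-40,-30,-20,0,20,35,45,55):
    z=np.arange(170,216,3.);uv=np.array([proj('side',[586+x,173.5,q]) for q in z],np.float32)
    print(x,cv2.remap(im,uv[:,:1],uv[:,1:],1).ravel())
E
```

```text
[(np.int64(-42), np.float64(191.0)), (np.int64(-38), np.float64(189.0)), (np.int64(-34), np.float64(189.0)), (np.int64(-30), np.float64(189.0)), (np.int64(-26), np.float64(189.0)), (np.int64(-22), np.float64(189.0)), (np.int64(-18), np.float64(189.0)), (np.int64(-14), np.float64(189.0)), (np.int64(-10), np.float64(189.0)), (np.int64(18), np.float64(190.0)), (np.int64(22), np.float64(189.0)), (np.int64(26), np.float64(190.0)), (np.int64(30), np.float64(190.0))]
b -0.0
-50 [121 121 121 121 121 122 124 131 145 163 180 190 196 199 200 197]
-40 [121 121 121 121 123 127 138 167 200 232 245 251 253 253 253 253]
-30 [121 121 121 122 124 129 149 181 215 242 249 252 253 253 253 253]
-20 [126 124 123 122 124 128 147 177 213 239 249 252 253 253 253 252]
0 [159 154 144 135 127 131 145 167 195 208 211 207 204 200 187 162]
20 [136 128 124 123 124 130 143 170 201 225 238 244 247 248 247 240]
35 [121 121 122 123 124 129 144 165 192 202 193 168 137 120 109 106]
45 [122 122 122 123 123 129 140 157 180 185 176 148 124 115 117 126]
55 [120 121 120 120 121 126 136 157 179 191 190 174 158 141 125 110]
```

The box is level at about 0, the lid is near its stop and the arm is clear. Handing in.

```bash
python3 -c "
from cell import ctrl, cams, telemetry
print(ctrl.finish_job())"
```

```text
the job is handed in; nothing more can be done
None
```

I handed the job in at about 27 s, and no verdict was printed. By my last measurements the box faces up (about 0 rad), the hasp is off its staple at about 1.9 rad, the lid stands open at an estimated 1.7 rad, and the arm is clear; the flasks and bottle were standing in my last viewed picture.

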